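Uncover and switch over the bench instrument

TASK

Take the two-pronged fork key from its block, turn the dark steel latch on the tilted instrument about a quarter turn anticlockwise with it, and put the key back upright in its block. Then lift the dark grey cover off the instrument, set it down gently, right way up, in the middle of the grey mat, and last push the toggle switch that was under it fully over, up the slope. Turn the latch only with the key, never with the fingers, and leave the other things on the bench where they lie.

Things in the scene. Friction and masses are not known exactly. Their poses are not given: they have to be found in the camera images.
- stand: Fixed cream instrument on a steel stand. Origin on the bench, z up. Its face (190 mm up the slope, 130 mm wide) is tilted 30 deg, down to its -x side, the robot's right; the face centre is 100 mm above the origin. Face axes in its frame: U up the slope (cos30, 0, sin30), V (0, 1, 0), N out of the face (-sin30, 0, cos30). At V = 0: latch axis at U = -50 mm, cover and switch at +28 mm.
- switch_base (a point): Point on the face's surface in the middle of the switch, U = +28 mm; axes as the stand's (upright). A steel collar 68 (U) x 48 mm, 8 mm high, 4 mm thick, stands around the switch, centred on this point; it fits inside the cover with 3 mm play all round.
- latch_head (a point): Centre of the top of the dark steel latch's round head (30 mm across, 12.5 mm above the face). Its z is the turning axis (= N). Along its x stands a rib 20 mm long, 5 mm thick, 8 mm high, which the fork key straddles. Under it a flat wing 12 mm wide points to +x, 34 mm long from the axis; latched, it points up the slope and lies over the tab at the cover's lower end (1.5 mm gap).
- latch (a joint): Turn of the latch, rad: 0 latched, grows anticlockwise as seen looking at the face, stop at 1.65; the cover's tab is clear from about 0.95. Stiff (0.06 N m), stays where it is left. Starts at 0 to 0.2.
- key: Fork key, 104 mm, 0.1 kg, hanging upright. Origin at the centre of the fork's lower end, z up to the handle. Two prongs 16 mm long in x, 5 mm thick, 9 mm deep leave a 9 mm slot along x: 0.27 rad of play on the latch's rib. Fork corners 12.4 mm off the axis, shaft 14 mm dia, flange 54 mm dia at z = 50 to 54, black handle 24 x 24 mm (sides along x, y) at z = 54 to 104.
- holder: Aluminium block 80 x 80 x 58 mm, fixed, origin at the centre of its underside, with an upright through hole 36 mm in diameter in the middle. The key hangs in it with its flange on the block's top, the fork's end 8 mm above the bench.
- cover: Loose dark grey cover, open below, 80 x 60 x 42 mm, walls 3 mm, 0.09 kg. Origin at the centre of its lower rim, z out of its top, x up the slope. On top a grip rib 50 mm long (x), 12 mm thick (y), z = 42 to 62 mm. At its lower end (-x) a tab 12 mm long, 30 mm wide, 5 mm thick. It lies on the instrument's face over the switch and may slide up to 3 mm.
- cover_grip (a point): Centre of the cover's grip rib (52 mm above its lower rim), axes as the cover's.
- mat: Grey flat mat 200 x 170 x 4 mm, fixed, origin at the centre of its underside, its long side along x. The cover goes in its middle, either way round.
- toggle_tip (a point): Centre of the round end (10 mm across) of the steel toggle switch under the cover, hidden until the cover is off. It is 26 mm from its pivot, which lies 6 mm above point switch_base along N; it swings in the U-N plane.
- toggle (a joint): Swing of the toggle, rad: 0 leaning 0.5 rad down the slope, stop at 1.0 leaning 0.5 rad up the slope. Stiff (0.025 N m, about 1 N at the end), stays where it is left. Starts at 0 to 0.2.
- driver: Bystander: screwdriver lying on the bench, 160 mm, yellow handle.
- spool: Bystander: grey spool, 60 mm across, 40 mm high.
- flux: Bystander: small clear bottle, 36 mm across, 80 mm high.
- pcb: Bystander: green circuit board 90 x 60 mm with black parts.
- relay: Bystander: white relay 30 x 20 x 24 mm.
- tweezers: Bystander: flat steel tweezers 110 mm long.
Not all that is in view belongs to the job. Leave any green or red look-alike of the cover alone. Leave any blue look-alike of the holder alone.

How it is judged:
By the outcome, as a careful person would: the job done as asked, in the order asked, and still so for the second after the job is handed in, with the robot touching nothing.
It also fails if it takes over 72 s, if anything falls off the work surface, if the arm or the gripper's body presses on something with over 40 N, if the wrist force passes 120 N, or if a joint passes its speed limit or range.

ROBOT

A 6-joint arm with a two-finger parallel gripper is mounted at the origin on the work surface. World frame = base frame: x ahead of the robot, y to its left, z up, the work surface at z = 0. Lengths are in m, angles in rad, forces in N, time in s.
With the tool pointing down it reaches from about 0.25 to 0.775 m from the base axis. Payload 4 kg.
Tool frame: the origin (TCP) lies at the centre of the arm's flange, where the gripper is bolted on; the fingertips stand 199 mm ahead of it and the grasp point (between the pads) lies 180 mm ahead of it; z points along the fingers, y is the line along which they close (so a half turn about z gives the same grasp; the last joint's range is limited). The gripper opens to 94 mm and grips with 3 to 60 N. Pads are 16 mm wide; open, the fingers measure 119 mm over their backs; the gripper's body (75 mm by 177 mm) begins 78 mm behind the grasp point.
Start: joints at [1.112, 0.087, 1.371, -0, 1.684, -0.103], TCP at [0.192, 0.516, 0.405] pointing down, gripper open.
Joint ranges: [-3.1, 3.1], [-0.76, 2.03], [0.27, 2.55], [-1.08, 4.22], [0.17, 2.65], [-2.57, 2.57]. Speed limits (rad/s): [2.79, 2.79, 3.14, 3.14, 3.14, 3.14].

INTERFACE

Orientations are given as [roll, pitch, yaw] about the fixed x, y, z axes, in that order (R = Rz(yaw) Ry(pitch) Rx(roll)).
In Python, from bench import robot, eyes, models gives the robot as it stands.
- The arm moves only by the tool step_arm, never from a script. Its argument "commands" is a list that holds one entry, the list of rows, each a list of 7 numbers: the shift along the tool's x, y, z in mm, then the turn, a rotation vector about the tool's x, y, z in rad, then the finger opening in mm, from 0 to 94. In form: [[[tx, ty, tz, wx, wy, wz, gripper], ...]]. A call has 1 to 20 rows; each row shifts and turns the commanded pose from where the row before left it, along the tool's axes as they then stand; what a row does not reach is not made up. A row lasts 1/8 s, in which the tool goes at most 62.5 mm and 10.7 degrees, less where a joint would pass 70% of its speed; a pose out of reach is approached as far as the arm can. A call is refused whole if a number of a shift passes 62.5 or a number of a turn 0.188, either way. A call with a gripper value outside its range is refused whole. The fingers move at their own pace and stop on an object; the grip force is fixed at half the most. Time passes only in rows, so rows that do not move let the fingers close. It gives the time, the measured TCP pose, the force, the opening and the grip force at its end, in the units of the state.
- robot.get_obs(): the state, without advancing time (a new reading comes with each control period).
- eyes.snapshot(name): name is "scene" or "top"; returns a dict with "color" (480x640x3 uint8, red, green, blue), "camera_matrix" (3x3 intrinsics, pixels), "D" ([k1, k2, p1, p2, k3] as OpenCV has them; the pictures are not rectified), "eye" and "rotation" of the camera in the world. Camera axes: x right, y up, looking along -z (the intrinsics and any distortion apply to the point x, -y, -z); pixel columns grow to the right and rows downward; lengths in m; the calibration is good to about 2 mm. A picture is of the moment at which its call begins. There is no depth.
- robot.close_job(): hands the job in; it is judged then, once.
Trained networks look in a picture, given as the dict that the camera call returned (one of the last four; its "shot" number tells which), for a name from the list of things; names that differ only in an ending like _2 or _b are one class to them, and where a whole thing is asked for, a point or a joint stands for the part that bears it (a point fixed in the world has none). Each returns a list of dicts, best first, with "confidence" (0 to 1); they miss things now and then, are a little off and sometimes report something else, mostly with a low value. They report only what shows in the picture. A call takes as long as a camera call. They do not tell look-alikes from the thing itself.
- models.masks_of(picture, query): "mask" (480x640 bool, what is visible of it) and "xy" ([column, row] in pixels, amid what is visible of it).
- models.tip_of(picture, query): "xy" ([column, row] in pixels: a listed point, or the origin of a listed thing).
The state is a dict: "time": time; "joint_positions": joint angles; "qvel": joint speeds; "joint_torque": joint torques, N m; "tool_pos": TCP position; "ee_rot": TCP orientation; "wrist_force": force on the tool from outside, world axes, zero at the start; "wrist_torque": the same for the moment, N m; "width": finger opening in m; "finger_force": force on a finger pad.
Only numpy, scipy, OpenCV 4.12 (cv2) and the standard library are available. Lean on these libraries where they do the work, as an engineer would, in place of code of your own. Each camera call takes 0.05 s, during which the arm holds its last target. There are 200 camera calls.

## Working session

There is one attempt and no reset: what is moved stays moved. The work goes in short steps, Python scripts to look and compute and a tool call to move; the robot and the scene stay as the last step left them, time stands still between calls to the robot, and variables do not carry over. Pictures are saved under pics/ and viewed, at most 10 in all, crops included, and the job is handed in when it is done.

Besides the shell and the picture viewer there is one more tool, called after "Request:" in YAML: its name, and indented under it one key for each argument. step_arm: Moves the arm, as the interface text tells. Its arguments: {"type":"object","properties":{"commands":{"type":"array"}},"required":["commands"]}

```bash
mkdir -p pics; ls
cat > h.py <<'E'
import numpy as np, cv2
from scipy.spatial.transform import Rotation as R
from bench import robot, eyes, models
def ray(p,xy):
    u=cv2.undistortPoints(np.array([[xy]],float),np.array(p["camera_matrix"]),np.array(p["D"]))[0,0]
    d=np.array(p["rotation"])@np.array([u[0],-u[1],-1.]); return np.array(p["eye"]),d/np.linalg.norm(d)
def atz(p,xy,z):
    e,d=ray(p,xy); return e+d*(z-e[2])/d[2]
def tri(rs):
    A=0;b=0
    for e,d in rs:
        M=np.eye(3)-np.outer(d,d);A=A+M;b=b+M@e
    x=np.linalg.solve(A,b); return x,max(np.linalg.norm((np.eye(3)-np.outer(d,d))@(x-e)) for e,d in rs)
def proj(p,X):
    c=np.array(p["rotation"]).T@(np.array(X,float)-np.array(p["eye"])); c=c*[1,-1,-1]
    return cv2.projectPoints(c[None],np.zeros(3),np.zeros(3),np.array(p["camera_matrix"]),np.array(p["D"]))[0].ravel()
E
python3 - <<'E'
from h import *
P={n:eyes.snapshot(n) for n in("scene","top")}
for n in P: cv2.imwrite(f"pics/{n}0.png",P[n]["color"][...,::-1]); print(n,P[n]["eye"])
for q in("latch_head","cover_grip","switch_base","stand","key","holder","mat","cover","toggle_tip"):
    for n in P:
        print(q,n,[(np.round(d["xy"]).tolist(),round(d["confidence"],2)) for d in models.tip_of(P[n],q)])
print(robot.get_obs())
E
```

```text
pics
scene [ 1.01889694 -0.21231791  0.83474655]
top [0.33094257 0.01600967 1.24520395]
latch_head scene [([292.0, 285.0], 0.5)]
latch_head top [([340.0, 233.0], 0.51)]
cover_grip scene [([425.0, 251.0], 0.93), ([349.0, 168.0], 0.82), ([309.0, 250.0], 0.63)]
cover_grip top [([227.0, 327.0], 0.76), ([329.0, 233.0], 0.66)]
switch_base scene []
switch_base top []
stand scene [([314.0, 287.0], 0.89)]
stand top [([326.0, 249.0], 0.97)]
key scene [([387.0, 208.0], 0.69)]
key top [([225.0, 275.0], 0.68)]
holder scene [([431.0, 191.0], 0.93), ([389.0, 211.0], 0.69), ([317.0, 254.0], 0.35)]
holder top [([174.0, 274.0], 0.76), ([223.0, 276.0], 0.75)]
mat scene [([158.0, 320.0], 0.68)]
mat top [([434.0, 284.0], 0.73)]
cover scene [([399.0, 255.0], 0.92), ([318.0, 252.0], 0.85), ([337.0, 179.0], 0.7)]
cover top [([314.0, 239.0], 0.85), ([252.0, 228.0], 0.6)]
toggle_tip scene []
toggle_tip top []
{'time': 1.0, 'joint_positions': array([ 1.11188489e+00,  8.72009508e-02,  1.37074302e+00, -1.69234872e-06,
        1.68363562e+00, -1.03088555e-01]), 'qvel': array([ 1.02471724e-03,  9.49852460e-05, -1.68411909e-04,  1.69787691e-03,
        5.94225914e-04, -4.24994987e-04]), 'joint_torque': array([ 1.62895391e-03, -3.40061116e+01, -3.02597415e+01,  7.18303886e-02,
        2.39116035e-02,  3.78102541e-06]), 'tool_pos': array([0.1915917 , 0.51553649, 0.4046835 ]), 'ee_rot': array([3.14157983e+00, 3.01720517e-06, 2.78576958e+00]), 'wrist_force': array([ 0.04849312,  0.28796761, -0.09116579]), 'wrist_torque': array([-0.01791931, -0.05567465,  0.01403954]), 'finger_force': 0.0, 'width': 0.09420830414087186}
```

View pics/scene0.png

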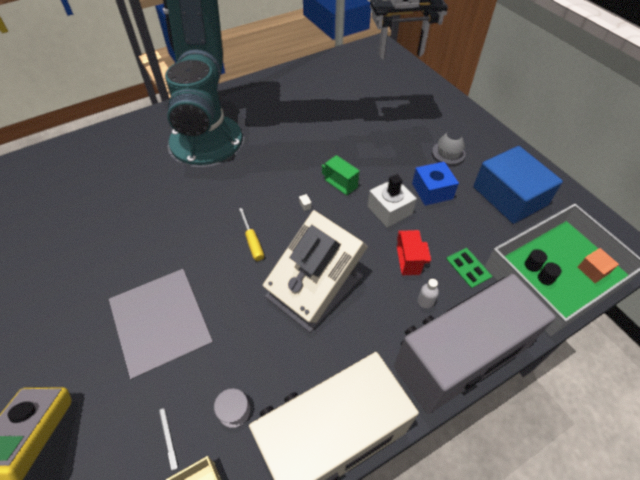

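View pics/top0.png

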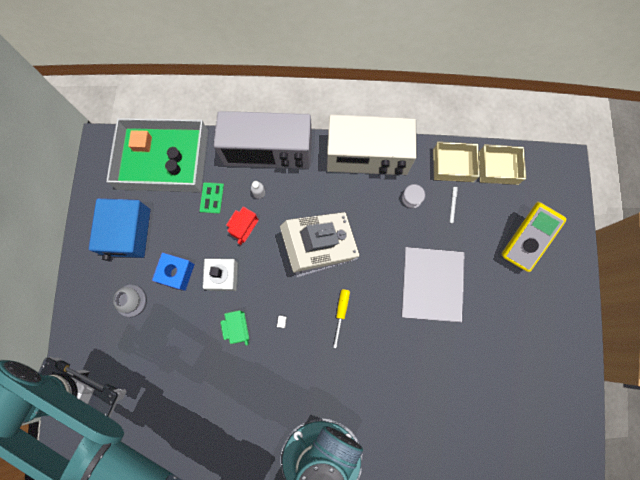

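Scene picture: the aluminium holder with the black-handled key is at scene (392,203) / top (220,274), not the blue block. The dark grey cover on the cream instrument is at scene (317,248) / top (320,235), not the green or red one. The mat is at scene (158,320) / top (434,284). I'll confirm with an enlarged crop.

Run:
```python
from h import *
a=cv2.imread("pics/scene0.png");b=cv2.imread("pics/top0.png")
up=lambda im,x,y,w,h,s:cv2.resize(im[y:y+h,x:x+w],None,fx=s,fy=s,interpolation=cv2.INTER_CUBIC)
# left: scene instrument 255..375 x 205..330 ; right: top instr 275..365 x 200..280; bottom: holder crops
c=np.zeros((600,800,3),np.uint8)
def put(im,x,y): c[y:y+im.shape[0],x:x+im.shape[1]]=im
put(up(a,260,205,110,125,4),0,0)      #440x500
put(up(b,275,205,90,75,4),440,0)      #360x300
put(up(a,365,170,60,60,4),440,300)
put(up(b,195,250,30*1+15,50,4),680-60+60,300)
cv2.imwrite("pics/crop1.png",c)
```

```text
Traceback (most recent call last):
ValueError: could not broadcast input array from shape (200,180,3) into shape (200,120,3)
```

Run:
```python
from h import *
a=cv2.imread("pics/scene0.png");b=cv2.imread("pics/top0.png")
up=lambda im,x,y,w,h,s:cv2.resize(im[y:y+h,x:x+w],None,fx=s,fy=s,interpolation=cv2.INTER_CUBIC)
c=np.zeros((600,800,3),np.uint8)
def put(im,x,y): c[y:y+im.shape[0],x:x+im.shape[1]]=im
put(up(a,260,205,110,125,4),0,0)
put(up(b,275,205,90,75,4),440,0)
put(up(a,365,170,50,60,4),440,300)
put(up(b,200,255,40,40,4),640,300)
cv2.imwrite("pics/crop1.png",c)
```

```text
(no output)
```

View pics/crop1.png

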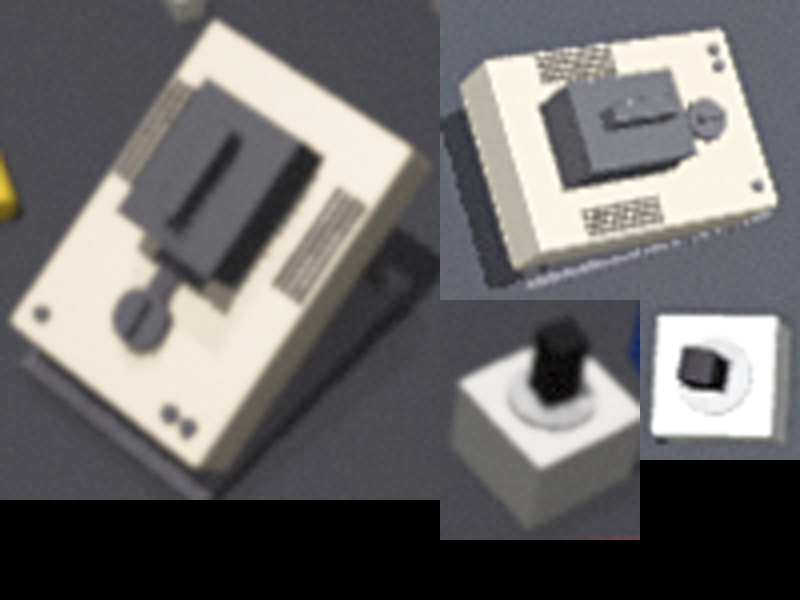

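The crop confirms the aluminium block with the black-handled key, and the dark grey cover held by the latch wing. Next I fit poses from the corners read in the crop.

```bash
cat > fit.py <<'E'
from h import *
from scipy.optimize import least_squares
P={n:eyes.snapshot(n) for n in("scene","top")}
def fit(pts,obs,x0):
    def f(p):
        r=[]
        for n in obs:
            for X,o in zip(pts,obs[n]):
                if o is None: continue
                r+=list(proj(P[n],np.r_[R.from_euler('z',p[2]).apply(X)[:2]+p[:2],X[2]])-o)
        return r
    s=least_squares(f,x0); print(np.round(s.x,4),"deg",np.degrees(s.x[2]).round(1)); print(np.round(s.fun.reshape(-1,2),1).tolist()); return s.x
E
python3 - <<'E'
from fit import *
U=np.array([np.cos(np.pi/6),0,.5]);V=np.array([0,1.,0])
pts=[np.array([0,0,.1])+u*.095*U+v*.065*V for u,v in((-1,1),(-1,-1),(1,1),(1,-1))]
s=fit(pts,{"scene":[(262.5,285),(310.75,322.5),(313.75,210),(363.25,243)],"top":[(359.25,256.75),(345.5,212),(300,268),(288.25,219.5)]},[.4,0,1.8])
N=np.array([-.5,0,np.cos(np.pi/6)])
T=lambda X:np.r_[R.from_euler('z',s[2]).apply(X)[:2]+s[:2],X[2]]
lh=T(np.array([0,0,.1])-.05*U+.0125*N)
print("latchhead",lh,[proj(P[n],lh).round(1) for n in P],"seen 295.5,285.5 / 341.75,234.75", "tri",tri([ray(P["scene"],(295.5,285.5)),ray(P["top"],(341.75,234.75))]))
for n,q in (("scene",(203,183)),):pass
print("face normal rot N",R.from_euler('z',s[2]).apply(N))
sq=[np.array([a*.04,b*.04,.058]) for a,b in((1,1),(1,-1),(-1,-1),(-1,1))]
# top: left-up = +x,+y ; right-up +x,-y ; right-down -x,-y ; left-down -x,+y
fit(sq,{"top":[(204.25,258.75),(234.5,259.25),(233.5,289.25),(203.25,288.5)],"scene":[None,(390.25,212),(369.5,190.75),(391.25,177.5)]},[.35,.2,0])
m=models.masks_of(P["top"],"mat")[0]["mask"].astype(np.uint8);r=cv2.minAreaRect(cv2.findNonZero(m));print(r,atz(P["top"],r[0],.004))
b=cv2.boxPoints(r);w=[atz(P["top"],c,.004)[:2].round(3).tolist() for c in b];print(w)
m=models.masks_of(P["scene"],"mat")[0]["xy"];print(atz(P["scene"],m,.004))
a=P["scene"]["color"][165:225,365:425,::-1];bb=P["top"]["color"][255:295,200:240,::-1]
c=np.zeros((480,800,3),np.uint8);c[:480,:480]=cv2.resize(a,(480,480),interpolation=2);c[:320,480:]=cv2.resize(bb,(320,320),interpolation=2)
cv2.imwrite("pics/crop2.png",cv2.convertScaleAbs(c,alpha=1.0) if 0 else (255*(c/255.)**.5).astype(np.uint8))
E
```

```text
Traceback (most recent call last):
  File "fit.py", line 12, in fit
    s=least_squares(f,x0); print(np.round(s.x,4),"deg",np.degrees(s.x[2]).round(1)); print(np.round(s.fun.reshape(-1,2),1).tolist()); return s.x
  File "fit.py", line 10, in f
    r+=list(proj(P[n],np.r_[R.from_euler('z',p[2]).apply(X)[:2]+p[:2],X[2]])-o)
            ~~~~^^^^^^^^^^^^^^^^^^^^^^^^^^^^^^^^^^^^^^^^^^^^^^^^^^^^^^^^^^^^
  File "h.py", line 15, in proj
    c=np.array(p["rotation"]).T@(np.array(X,float)-np.array(p["eye"])); c=c*[1,-1,-1]
                                                                          ~^~~~~~~~~~
TypeError: can't multiply sequence by non-int of type 'numpy.float64'
```

```bash
sed -i 's/np.array(p\["rotation"\])/R.from_euler("xyz",p["rotation"]).as_matrix()/' h.py
cat > m.py <<'E'
from fit import *
print(P["scene"]["rotation"])
U=np.array([np.cos(np.pi/6),0,.5]);V=np.array([0,1.,0])
pts=[np.array([0,0,.1])+u*.095*U+v*.065*V for u,v in((-1,1),(-1,-1),(1,1),(1,-1))]
s=fit(pts,{"scene":[(262.5,285),(310.75,322.5),(313.75,210),(363.25,243)],"top":[(359.25,256.75),(345.5,212),(300,268),(288.25,219.5)]},[.4,0,1.8])
N=np.array([-.5,0,np.cos(np.pi/6)])
T=lambda X:np.r_[R.from_euler('z',s[2]).apply(X)[:2]+s[:2],X[2]]
lh=T(np.array([0,0,.1])-.05*U+.0125*N)
print("latchhead",lh,[proj(P[n],lh).round(1) for n in P],"seen 295.5,285.5 / 341.75,234.75", "tri",tri([ray(P["scene"],(295.5,285.5)),ray(P["top"],(341.75,234.75))]))
print("face normal rot N",R.from_euler('z',s[2]).apply(N))
sq=[np.array([a*.04,b*.04,.058]) for a,b in((1,1),(1,-1),(-1,-1),(-1,1))]
fit(sq,{"top":[(204.25,258.75),(234.5,259.25),(233.5,289.25),(203.25,288.5)],"scene":[None,(390.25,212),(369.5,190.75),(391.25,177.5)]},[.35,.2,0])
m=models.masks_of(P["top"],"mat")[0]["mask"].astype(np.uint8);r=cv2.minAreaRect(cv2.findNonZero(m));print(r,atz(P["top"],r[0],.004))
b=cv2.boxPoints(r);print([atz(P["top"],c,.004)[:2].round(3).tolist() for c in b])
print(atz(P["scene"],models.masks_of(P["scene"],"mat")[0]["xy"],.004))
a=P["scene"]["color"][165:225,365:425,::-1];bb=P["top"]["color"][255:295,200:240,::-1]
c=np.zeros((480,800,3),np.uint8);c[:480,:480]=cv2.resize(a,(480,480),interpolation=2);c[:320,480:]=cv2.resize(bb,(320,320),interpolation=2)
cv2.imwrite("pics/crop2.png",(255*(c/255.)**.5).astype(np.uint8))
E
python3 m.py
```

```text
[0.64195475 0.00275256 1.04738471]
[0.5872 0.0185 1.9064] deg 109.2
[[-0.7, -0.3], [-1.9, -0.4], [-0.2, -1.2], [0.6, -1.2], [0.6, -1.6], [0.2, -0.8], [0.4, -1.1], [-2.0, -0.8]]
latchhead [ 0.60353166 -0.02827841  0.08582532] [array([294.9, 283.7]), array([342. , 233.5])] seen 295.5,285.5 / 341.75,234.75 tri (array([ 0.60248129, -0.02753349,  0.07655295]), np.float64(0.0006820408815663004))
face normal rot N [ 0.16465552 -0.47211075  0.8660254 ]
[0.4834 0.2986 0.0794] deg 4.6
[[0.7, 1.0], [-0.6, -0.4], [0.4, -1.2], [1.3, 0.5], [-0.3, -0.7], [-1.0, -0.3], [2.6, -0.5]]
((433.9211120605469, 284.3152770996094), (60.77070999145508, 71.8707504272461), 3.4336302280426025) [ 0.48740663 -0.29633995  0.004     ]
[[0.389, -0.205], [0.592, -0.215], [0.59, -0.392], [0.385, -0.376]]
[ 0.50445794 -0.29554881  0.004     ]
```

View pics/crop2.png

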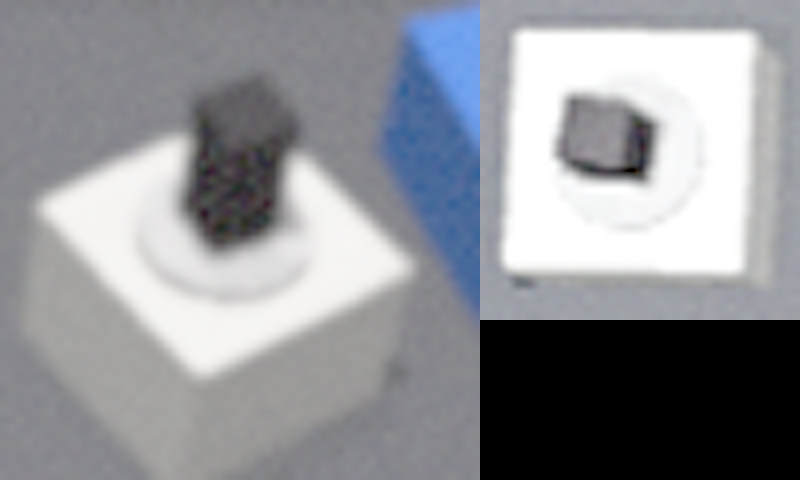

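```bash
cat > k.py <<'E'
from fit import *
from scipy.optimize import minimize
# handle fit by silhouette
S=6
obs={}
for n,(x,y,w,h) in {"scene":(380,168,32,32),"top":(205,260,25,25)}.items():
    g=cv2.cvtColor(P[n]["color"],cv2.COLOR_RGB2GRAY)[y:y+h,x:x+w]
    g=cv2.resize(g,None,fx=S,fy=S,interpolation=cv2.INTER_CUBIC)
    obs[n]=((g<90),x,y)
def sil(n,p):
    B=[np.array([a*.012,b*.012,z]) for a in(-1,1) for b in(-1,1) for z in(.062,.112)]
    q=np.array([proj(P[n],np.r_[R.from_euler('z',p[2]).apply(X)[:2]+p[:2],X[2]]) for X in B])
    m,x,y=obs[n];q=((q-[x,y]+.5)*S-.5)
    im=np.zeros(m.shape,np.uint8);cv2.fillConvexPoly(im,cv2.convexHull((q*16).round().astype(np.int32)),1,shift=4);return im>0
def cost(p):
    c=0
    for n in obs:
        a=sil(n,p);m=obs[n][0];c+=1-(a&m).sum()/(a|m).sum()
    return c
best=[]
for k in range(-45,45,5):
    r=minimize(lambda v:cost([v[0],v[1],np.radians(k)]),[.483,.299],method="Nelder-Mead",options=dict(initial_simplex=[[.478,.295],[.49,.298],[.482,.305]],maxiter=50))
    best.append((round(r.fun,3),k,r.x.round(4).tolist()))
print(sorted(best)[:6])
s=[.5872,.0185,1.9064]
F=R.from_euler('z',s[2])
for n,a,b in(("scene",(292,288.75),(298.75,281.25)),("top",(339.5,235.25),(345,234.5))):
    N=F.apply([-.5,0,np.cos(np.pi/6)]);c=np.array([.6035,-.0283,.0858])+.008*N;Q=[]
    for o in(a,b):
        e,d=ray(P[n],o);Q.append(e+d*((c-e)@N)/(d@N))
    v=Q[1]-Q[0];U=F.apply([np.cos(np.pi/6),0,.5]);V=F.apply([0,1,0]);print(n,"rib ang",np.arctan2(v@V,v@U),np.linalg.norm(v), "centre",(Q[0]+Q[1])/2)
print([(q,n,[(np.round(d["xy"],1).tolist(),round(d["confidence"],2)) for d in models.tip_of(P[n],q)]) for q in("key","latch_head") for n in P])
E
python3 k.py
```

```text
[(np.float64(0.919), -20, [0.4827, 0.3015]), (np.float64(0.929), -15, [0.4824, 0.3029]), (np.float64(0.93), -25, [0.4829, 0.3018]), (np.float64(0.937), -10, [0.4819, 0.3027]), (np.float64(0.949), -30, [0.4831, 0.3016]), (np.float64(0.949), -5, [0.4821, 0.3036])]
scene rib ang -0.14220778460752773 0.019977853842317227 centre [ 0.61035547 -0.0304798   0.09254578]
top rib ang 3.120444836081765 0.018040275770715535 centre [ 0.59747488 -0.02881042  0.09590499]
[('key', 'scene', [([467.8, 265.9], 0.73), ([388.0, 208.8], 0.71), ([234.4, 411.7], 0.26)]), ('key', 'top', [([225.0, 274.9], 0.6)]), ('latch_head', 'scene', [([291.1, 284.4], 0.64)]), ('latch_head', 'top', [([341.2, 233.6], 0.57)])]
```

```bash
cat >> h.py <<'E'
def pose(p,rpy):
    T=np.eye(4);T[:3,:3]=rpy if np.shape(rpy)==(3,3) else R.from_euler('xyz',rpy).as_matrix();T[:3,3]=p;return T
def cur():
    o=robot.get_obs();return pose(o["tool_pos"],o["ee_rot"])
def rel(A,B,label=""):
    M=np.linalg.inv(A)@B; w=R.from_matrix(M[:3,:3]).as_rotvec()
    print(label,"shift mm",(1000*M[:3,3]).round(1),"turn rad",w.round(3)); return M
def screw(A,B,n):
    from scipy.linalg import logm,expm
    M=expm(logm(np.linalg.inv(A)@B)/n).real
    print(n,"rows of",(1000*M[:3,3]).round(1).tolist()+R.from_matrix(M[:3,:3]).as_rotvec().round(4).tolist())
E
python3 - <<'E'
from h import *
A=cur()
B=pose([.483,.300,.400],[np.pi,0,np.radians(73)])
rel(A,B)
for n in(9,10): screw(A,B,n)
E
```

```text
shift mm [-348.2 -100.6    4.7] turn rad [ 0.    -0.     1.512]
9 rows of [-41.0, 16.9, 0.5, 0.0, -0.0, 0.168]
10 rows of [-36.8, 15.5, 0.5, 0.0, -0.0, 0.1512]
```

Request:
step_arm:
  commands:
    - [[-36.8,15.5,0.5,0,0,0.1512,94],[-36.8,15.5,0.5,0,0,0.1512,94],[-36.8,15.5,0.5,0,0,0.1512,94],[-36.8,15.5,0.5,0,0,0.1512,94],[-36.8,15.5,0.5,0,0,0.1512,94],[-36.8,15.5,0.5,0,0,0.1512,94],[-36.8,15.5,0.5,0,0,0.1512,94],[-36.8,15.5,0.5,0,0,0.1512,94],[-36.8,15.5,0.5,0,0,0.1512,94],[-36.8,15.5,0.5,0,0,0.1512,94],[0,0,30,0,0,0,70],[0,0,0,0,0,0,70]]

```text
time: 3.1
tool_pos: [0.4828, 0.2989, 0.3671]
ee_rot: [-3.137, 0.004, 1.273]
wrist_force: [0.1, 0.7, 0.1]
width: 0.0773
finger_force: 0.0
```

Request:
step_arm:
  commands:
    - [[0,0,32,0,0,0,70],[0,0,32,0,0,0,70],[0,0,31,0,0,0,70],[0,0,0,0,0,0,40],[0,0,0,0,0,0,0],[0,0,0,0,0,0,0],[0,0,0,0,0,0,0],[0,0,0,0,0,0,0],[0,0,0,0,0,0,0]]

```text
time: 4.22
tool_pos: [0.4832, 0.2998, 0.2757]
ee_rot: [3.141, -0.001, 1.274]
wrist_force: [-0.4, 0.9, 3.4]
width: 0.026
finger_force: 27.2
```

Request:
step_arm:
  commands:
    - [[0,0,-20,0,0,0,0],[0,0,-40,0,0,0,0],[0,0,-40,0,0,0,0],[0,0,-40,0,0,0,0],[0,0,0,0,0,0,0],[0,0,0,0,0,0,0]]

```text
time: 4.97
tool_pos: [0.4829, 0.2996, 0.4129]
ee_rot: [-3.14, 0.002, 1.274]
wrist_force: [-0.1, -0.2, -1.8]
width: 0.0257
finger_force: 27.1
```

Run:
```python
from h import *
P={n:eyes.snapshot(n) for n in("scene","top")}
T=cur();print(T[:3,3],robot.get_obs()["width"])
X=T@np.r_[0,0,.18+.0877,1];print("exp tip",X[:3])
c=np.zeros((500,750,3),np.uint8)
for i,n in enumerate(P):
    q=proj(P[n],X[:3]);print(n,q,[(np.round(d["xy"],1).tolist(),round(d["confidence"],2)) for d in models.tip_of(P[n],"key")])
q=proj(P["scene"],X[:3]);x,y=int(q[0])-25,int(q[1])-35
a=P["scene"]["color"][y:y+50,x:x+75,::-1]
cv2.imwrite("pics/key.png",(255*(cv2.resize(a,(750,500),interpolation=2)/255.)**.7).astype(np.uint8));print(x,y)
```

```text
[0.4828909  0.29955384 0.41190539] 0.026148134755679817
exp tip [0.4817655  0.29899701 0.14420834]
scene [396.69219911 166.84395143] [([395.7, 169.3], 0.78)]
top [211.39988305 269.74849098] [([212.1, 265.9], 0.59), ([326.0, 230.0], 0.16)]
371 131
```

View pics/key.png

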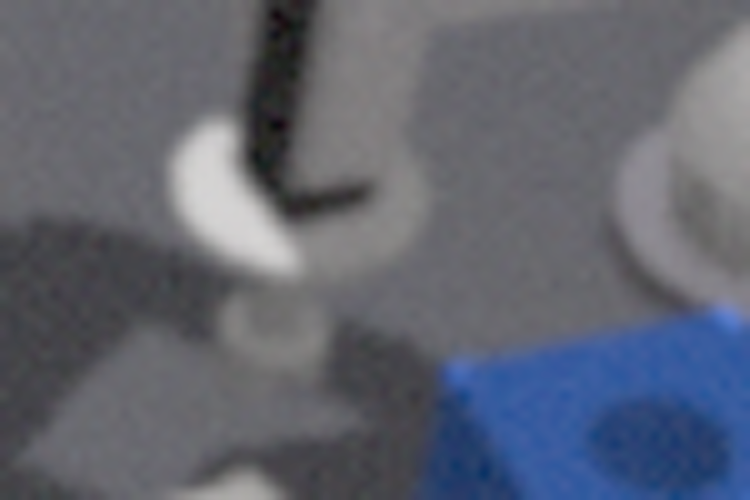

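The crop shows the flange and shaft at scene (398,165), but the fork slot isn't visible. I'll tilt the fork towards the scene camera.

```bash
cat > t.py <<'E'
from h import *
A=cur()
h=np.radians(-43);ax=np.array([np.sin(h),-np.cos(h),0])
Rt=R.from_rotvec(ax*np.radians(50))*R.from_euler('z',np.radians(-26))*R.from_matrix(A[:3,:3])
tip=np.array([.60,.18,.30]);B=pose(tip-.268*Rt.as_matrix()[:,2],Rt.as_matrix());print(B)
rel(A,B);screw(A,B,6);screw(A,B,7)
E
python3 t.py
```

```text
[[ 0.68369862  0.47154012  0.5569615   0.45073432]
 [ 0.72976291 -0.44019168 -0.52314183  0.32020201]
 [-0.00151255  0.76412119 -0.64507094  0.47287901]
 [ 0.          0.          0.          1.        ]]
 shift mm [ 10.1 -37.  -60.5] turn rad [-0.856 -0.196  0.427]
6 rows of [-0.2, -2.5, -12.1, -0.1427, -0.0327, 0.0712]
7 rows of [-0.2, -2.1, -10.4, -0.1223, -0.028, 0.0611]
```

Request:
step_arm:
  commands:
    - [[0,-2.5,-12,-0.143,-0.033,0.071,0],[0,-2.5,-12,-0.143,-0.033,0.071,0],[0,-2.5,-12,-0.143,-0.033,0.071,0],[0,-2.5,-12,-0.143,-0.033,0.071,0],[0,-2.5,-12,-0.143,-0.033,0.071,0],[0,-2.5,-12,-0.143,-0.033,0.071,0],[0,0,0,0,0,0,0]]

```text
time: 6.05
tool_pos: [0.4506, 0.3219, 0.4732]
ee_rot: [2.271, 0.002, 0.822]
wrist_force: [-0.8, -1.0, -0.0]
width: 0.0261
finger_force: 27.1
```

```bash
cat > look.py <<'E'
from h import *
import sys
P={n:eyes.snapshot(n) for n in("scene","top")}
T=cur();print(T,robot.get_obs()["width"],robot.get_obs()["joint_positions"].round(2))
X=T@np.r_[0,0,.18+.0877,1];print("exp tip",X[:3])
for i,n in enumerate(P):
    q=proj(P[n],X[:3]);print(n,q,[(np.round(d["xy"],1).tolist(),round(d["confidence"],2)) for d in models.tip_of(P[n],"key")])
q=proj(P["scene"],X[:3]);x,y=int(q[0])-30,int(q[1])-30
a=P["scene"]["color"][y:y+50,x:x+60,::-1]
cv2.imwrite(sys.argv[1],(255*(cv2.resize(a,(720,600),interpolation=2)/255.)**.7).astype(np.uint8));print(x,y)
E
python3 look.py pics/key2.png
```

```text
[[ 0.68209984  0.47223166  0.55833419  0.45121992]
 [ 0.73125752 -0.43891803 -0.52212394  0.32106316]
 [-0.00150052  0.76442673 -0.64470887  0.47354107]
 [ 0.          0.          0.          1.        ]] 0.02583135255808774 [ 0.72  0.07  1.36 -0.87  1.59  1.4 ]
exp tip [0.60068598 0.18129058 0.30095251]
scene [394.90187525 166.12702035] [([391.4, 169.2], 0.86)]
top [251.79854293 208.64557428] [([251.2, 203.8], 0.95)]
364 136
```

View pics/key2.png

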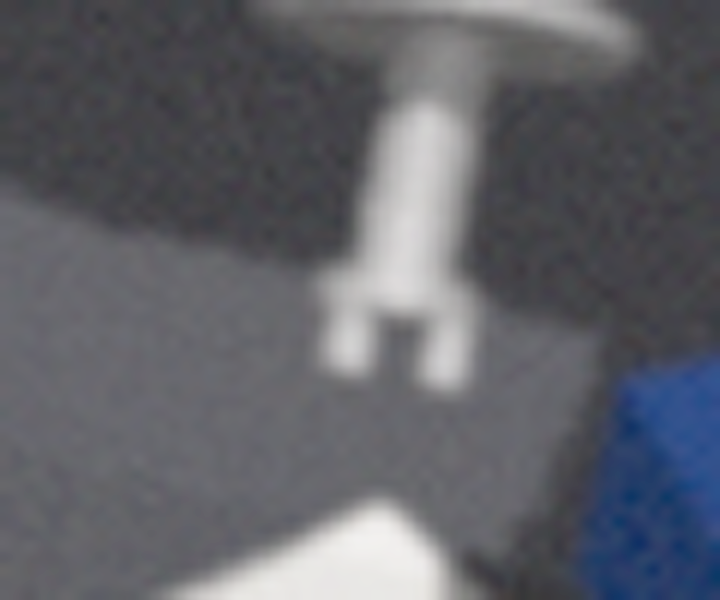

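The two prongs with the open slot between them show at scene (397,167). The slot axis points at the camera, so key x lies along tool y, as wanted. Next I check the key's alignment in the grip and plan the move to the latch.

```bash
cat > l.py <<'E'
from h import *
P={n:eyes.snapshot(n) for n in("scene","top")}
A=cur()
for z in(0,.009,.048):
    X=(A@np.r_[0,0,.2677-z,1])[:3];print(z,proj(P["scene"],X),"crop",(proj(P["scene"],X)-[364,136]+.5)*12)
print([(q,n,[(np.round(d["xy"],1).tolist(),round(d["confidence"],2)) for d in models.tip_of(P[n],q)]) for q in("latch_head",) for n in P])
F=R.from_euler('z',1.9064).as_matrix()@np.array([[np.cos(np.pi/6),0,-.5],[0,1,0],[.5,0,np.cos(np.pi/6)]])
lh=np.array([.6035,-.0283,.0858])
# tool: z=-N ; key x = tool y(±). want tool y = -key? choose tool x ~ azimuth 25deg: tool y = z×x
phi=0.08  # latch angle
kx=F@[np.cos(phi),np.sin(phi),0]; z=-F[:,2]
for sgn in(1,-1):
    y=sgn*kx;x=np.cross(y,z)
    Rt=np.c_[x,y,z];B=pose(lh-z*(.2677+.0125*0+.045),Rt)
    print(sgn,B[:3,3]);rel(A,B);n=12;screw(A,B,n)
    up=pose([.50,.15,.50],Rt);rel(A,up,"via")
E
python3 l.py
```

```text
0 [394.70512514 165.95174445] crop [374.46150171 365.42093338]
0.009 [395.64622746 160.80249681] crop [385.75472955 303.62996175]
0.048 [399.72617435 138.43028895] crop [434.71409216  35.1634674 ]
[('latch_head', 'scene', [([292.0, 284.1], 0.48)]), ('latch_head', 'top', [([343.6, 231.6], 0.63)])]
1 [ 0.65499219 -0.17592749  0.35660614]
 shift mm [-223.1  223.5  449.2] turn rad [ 0.046  1.743 -2.099]
12 rows of [-58.8, -16.1, 7.7, 0.0039, 0.1452, -0.1749]
via shift mm [-91.2 117.2  99.8] turn rad [ 0.046  1.743 -2.099]
-1 [ 0.65499219 -0.17592749  0.35660614]
 shift mm [-223.1  223.5  449.2] turn rad [ 1.365 -0.036  0.448]
12 rows of [-12.4, 43.7, 20.5, 0.1137, -0.003, 0.0373]
via shift mm [-91.2 117.2  99.8] turn rad [ 1.365 -0.036  0.448]
```

```bash
cat >> l.py <<'E'
print("-----")
up=pose([.50,.12,.52],Rt);screw(A,up,8);
print(Rt)
hov=pose(lh-z*(.2677+.12),Rt);rel(up,hov)
E
python3 l.py | sed -n '/-----/,$p'
```

```text
-----
8 rows of [-9.7, 26.8, 0.1, 0.1707, -0.0046, 0.056]
[[ 0.91839884  0.35976032 -0.16466961]
 [ 0.39363305 -0.78877697  0.47210583]
 [ 0.03995735 -0.49840085 -0.8660254 ]]
 shift mm [ 19.3 370.6 -98.7] turn rad [ 0. -0. -0.]
```

Request:
step_arm:
  commands:
    - [[-9.7,26.8,0.1,0.1707,-0.0046,0.056,0],[-9.7,26.8,0.1,0.1707,-0.0046,0.056,0],[-9.7,26.8,0.1,0.1707,-0.0046,0.056,0],[-9.7,26.8,0.1,0.1707,-0.0046,0.056,0],[-9.7,26.8,0.1,0.1707,-0.0046,0.056,0],[-9.7,26.8,0.1,0.1707,-0.0046,0.056,0],[-9.7,26.8,0.1,0.1707,-0.0046,0.056,0],[-9.7,26.8,0.1,0.1707,-0.0046,0.056,0],[2.8,53,-14,0,0,0,0],[2.8,53,-14,0,0,0,0],[2.8,53,-14,0,0,0,0],[2.8,53,-14,0,0,0,0],[2.8,53,-14,0,0,0,0],[2.8,53,-14,0,0,0,0],[2.8,53,-14,0,0,0,0],[0,0,0,0,0,0,0]]

```text
time: 8.65
tool_pos: [0.6695, -0.2153, 0.4147]
ee_rot: [-2.615, -0.034, 0.4]
wrist_force: [0.3, -0.6, -1.8]
width: 0.024
finger_force: 30.0
```

```bash
cat > n.py <<'E'
from h import *
F=R.from_euler('z',1.9064).as_matrix()@np.array([[np.cos(np.pi/6),0,-.5],[0,1,0],[.5,0,np.cos(np.pi/6)]])
lh=np.array([.6035,-.0283,.0858])
def goal(phi,h,off=(0,0,0)):
    kx=F@[np.cos(phi),np.sin(phi),0]; z=-F[:,2];y=-kx
    return pose(lh+F@np.array(off)-z*(.2677+h),np.c_[np.cross(y,z),y,z])
E
cat > n1.py <<'E'
from n import *
A=cur();rel(A,goal(.08,.03));print(robot.get_obs()["joint_positions"].round(2),A[:3,3])
E
python3 n1.py
```

```text
shift mm [ 0.1 -6.9 86.3] turn rad [-0.004  0.003 -0.008]
[-0.47  0.56  0.78  0.43  2.15  0.87] [ 0.66945669 -0.21526443  0.41470556]
```

Request:
step_arm:
  commands:
    - [[0,-3.5,43,-0.002,0.0015,-0.004,0],[0,-3.4,43,-0.002,0.0015,-0.004,0],[0,0,0,0,0,0,0]]

```text
time: 9.02
tool_pos: [0.6502, -0.1625, 0.3465]
ee_rot: [-2.618, -0.041, 0.413]
wrist_force: [0.2, -0.1, -0.8]
width: 0.0242
finger_force: 30.0
```

```bash
cat > look2.py <<'E'
from n import *
P={n:eyes.snapshot(n) for n in("scene","top")}
A=cur();rel(A,goal(.08,.03))
X=(A@np.r_[0,0,.2677,1])[:3]
c=np.zeros((480,800,3),np.uint8)
for i,n in enumerate(P):
    q=proj(P[n],X);l=proj(P[n],lh+.008*F[:,2]);print(n,"tip",q,"latch rib top",l,"head",proj(P[n],lh))
    for k in("key","latch_head"):print(k,[(np.round(d["xy"],1).tolist(),round(d["confidence"],2)) for d in models.tip_of(P[n],k)])
    x,y=(np.round(l)-[20,24]).astype(int);print("origin",x,y)
    c[:,i*400:i*400+400]=cv2.resize(P[n]["color"][y:y+48,x:x+40,::-1],(400,480),interpolation=2)
cv2.imwrite("pics/l1.png",(255*(c/255.)**.6).astype(np.uint8))
E
python3 look2.py
```

```text
shift mm [-1.3  8.   5.2] turn rad [ 0.006 -0.004  0.01 ]
scene tip [290.4704998  279.09121567] latch rib top [293.31801442 283.20411669] head [294.85612042 283.7060227 ]
key [([290.3, 281.0], 0.87), ([312.2, 288.5], 0.27)]
latch_head [([293.6, 284.4], 0.66), ([234.4, 412.4], 0.56)]
origin 273 259
top tip [346.73604257 228.71554418] latch rib top [343.52486317 232.51107618] head [341.9716863 233.5208827]
key [([345.3, 224.3], 0.52)]
latch_head [([340.1, 235.3], 0.46)]
origin 324 209
```

View pics/l1.png

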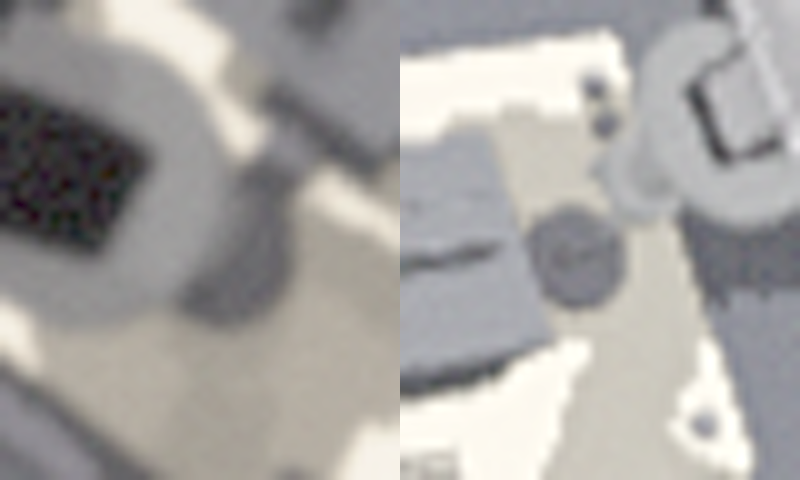

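Left crop: the flange hides the fork. Right crop (top camera): the latch head is at (341.2,234.3) and the fork end at about (347,227.6), so the tip needs to move by about -4 mm in tool x and +6 mm in tool y. I'll correct that, come closer and measure again.

Request:
step_arm:
  commands:
    - [[-4,6,10,0.003,-0.002,0.005,0],[0,0,10,0.003,-0.002,0.005,0],[0,0,0,0,0,0,0],[0,0,0,0,0,0,0]]

```text
time: 9.82
tool_pos: [0.6468, -0.1617, 0.3294]
ee_rot: [-2.617, -0.038, 0.405]
wrist_force: [-0.0, -0.7, -1.1]
width: 0.0237
finger_force: 30.0
```

```bash
cat > look3.py <<'E'
from n import *
import sys
p=eyes.snapshot("top");A=cur();rel(A,goal(.08,.011))
X=(A@np.r_[0,0,.2677,1])[:3]
print("exp tip",proj(p,X),"flange",proj(p,(A@np.r_[0,0,.2677-.054,1])[:3]),"head",proj(p,lh))
c=cv2.resize(p["color"][205:245,325:375,::-1],(800,600),interpolation=2)if 0 else cv2.resize(p["color"][205:250,320:380,::-1],(800,600),interpolation=2)
c=(255*(c/255.)**.8).astype(np.uint8)
s=lambda X:tuple(((proj(p,X)-[320,205]+.5)*13.333-.5).round().astype(int).tolist())
cl=lambda T,c0,r,z:[s((T@np.r_[r*np.cos(a),r*np.sin(a),z,1])[:3]) for a in np.linspace(0,6.28,40)]
cv2.polylines(c,[np.array(cl(A,0,.027,.2677-.054))],True,(0,0,255),1)
cv2.polylines(c,[np.array([s((A@np.r_[a,b,.2677,1])[:3]) for a,b in((-.0095,-.008),(.0095,-.008),(.0095,.008),(-.0095,.008))])],True,(0,0,255),1)
cv2.polylines(c,[np.array(cl(pose(lh,F),0,.015,0))],True,(0,200,0),1)
cv2.imwrite(sys.argv[1],c)
E
python3 look3.py pics/l2.png
```

```text
shift mm [3.  0.8 2.6] turn rad [-0.002  0.001 -0.001]
exp tip [344.69814506 233.02630946] flange [355.7653368 225.8659632] head [341.9716863 233.5208827]
```

View pics/l2.png

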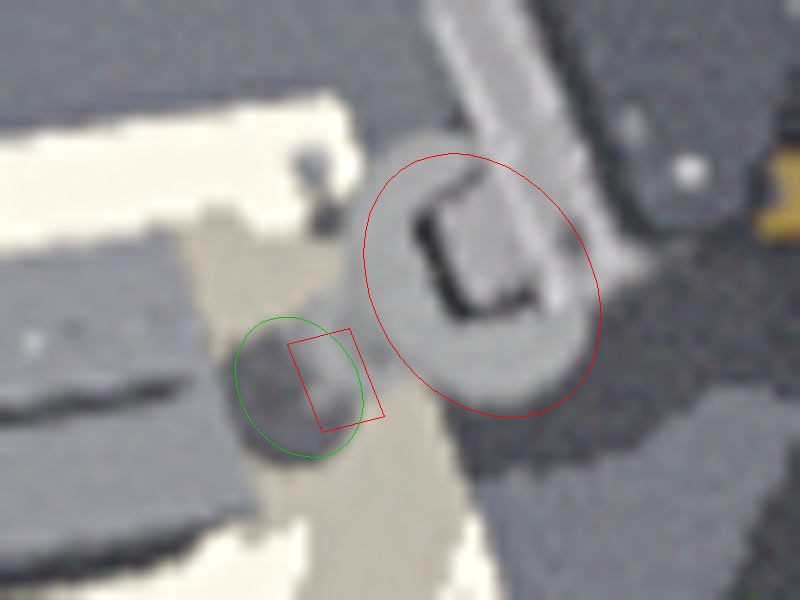

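The overlay shows flange and latch both offset the same way, by camera bias. Relative to the latch, the fork is aligned to within 1 mm, and its end is about 13 mm above the head, so I go down slowly while watching the force.

Request:
step_arm:
  commands:
    - [[0,0.5,3,0,0,0,0],[0,0,3,0,0,0,0],[0,0,2,0,0,0,0],[0,0,0,0,0,0,0]]

```text
time: 10.38
tool_pos: [0.6455, -0.1582, 0.3221]
ee_rot: [-2.617, -0.038, 0.405]
wrist_force: [0.1, -0.5, -0.4]
width: 0.024
finger_force: 30.0
```

Request:
step_arm:
  commands:
    - [[0,0,1.5,0,0,0,0],[0,0,1.5,0,0,0,0],[0,0,0,0,0,0,0]]

```text
time: 10.75
tool_pos: [0.6451, -0.1569, 0.3196]
ee_rot: [-2.617, -0.038, 0.404]
wrist_force: [-1.1, 0.7, -0.8]
width: 0.024
finger_force: 30.0
```

Run:
```python
from n import *
A=cur();rel(A,goal(.08,0))
o=robot.get_obs();print(o["wrist_force"],o["wrist_torque"])
```

```text
shift mm [3.1 0.1 2.3] turn rad [-0.002  0.001 -0.001]
[-1.12685804  0.71714013 -0.83008838] [-0.38208523  0.14996798  0.01850506]
```

Request:
step_arm:
  commands:
    - [[0,0,1,0,0,0,0],[0,0,0,0,0,-0.1,0],[0,0,0,0,0,-0.1,0],[0,0,0,0,0,-0.1,0],[0,0,0,0,0,-0.1,0],[0,0,0,0,0,0,0]]

```text
time: 11.5
tool_pos: [0.6444, -0.1569, 0.3187]
ee_rot: [-2.664, -0.229, 0.757]
wrist_force: [-3.7, -1.7, -0.9]
width: 0.024
finger_force: 30.0
```

```bash
cat > f.py <<'E'
from n import *
A=cur();o=robot.get_obs()
Ri=A[:3,:3].T
print("F tool",(Ri@o["wrist_force"]).round(2),"M tool",(Ri@o["wrist_torque"]).round(3),o["joint_positions"].round(2),o["width"])
E
python3 f.py
```

```text
F tool [-3.99 -1.21  0.57] M tool [ 0.01  -1.333  0.079] [-0.41  0.48  1.1   0.4   1.92  0.42] 0.023969835291538035
```

Request:
step_arm:
  commands:
    - [[-0.8,0,0,0,0,-0.1,0],[0,0,0,0,0,-0.1,0],[0,0,0,0,0,-0.1,0],[0,0,0,0,0,-0.1,0],[0,0,0,0,0,-0.1,0],[0,0,0,0,0,-0.1,0],[0,0,0,0,0,0,0]]

```text
time: 12.38
tool_pos: [0.6446, -0.1575, 0.3183]
ee_rot: [-2.873, -0.455, 1.348]
wrist_force: [0.5, -2.1, -2.2]
width: 0.0237
finger_force: 30.0
```

```bash
python3 f.py
```

```text
F tool [-2.72  1.19  0.88] M tool [-0.305 -1.293  0.099] [-0.41  0.48  1.1   0.4   1.91 -0.18] 0.023667558894007304
```

Request:
step_arm:
  commands:
    - [[-0.5,0,0,0,0,-0.1,0],[0,0,0,0,0,-0.1,0],[0,0,0,0,0,-0.1,0],[0,0,0,0,0,-0.1,0],[0,0,0,0,0,-0.1,0],[0,0,0,0,0,-0.1,0],[0,0,0,0,0,0,0],[0,0,0,0,0,0,0]]

```text
time: 13.38
tool_pos: [0.6447, -0.1578, 0.3186]
ee_rot: [3.081, -0.52, 2.028]
wrist_force: [2.7, -3.2, -4.1]
width: 0.0236
finger_force: 30.0
```

```bash
python3 f.py
python3 - <<'E'
from n import *
A=cur();y=-A[:3,1]
print("key angle",np.arctan2(y@F[:,1],y@F[:,0]))
E
```

```text
F tool [-5.55  0.95  1.6 ] M tool [-0.235 -1.684  0.139] [-0.41  0.48  1.1   0.4   1.91 -0.78] 0.023563774967178836
key angle 1.6760747525964665
```

Request:
step_arm:
  commands:
    - [[-0.5,0,0,0,0,0.07,0],[0,0,0,0,0,0.07,0],[0,0,-3,0,0,0,0],[0,0,-5,0,0,0,0],[0,0,-10,0,0,0,0],[0,0,-30,0,0,0,0],[0,0,-40,0,0,0,0],[0,0,-40,0,0,0,0],[0,0,0,0,0,0,0]]

```text
time: 14.5
tool_pos: [0.6655, -0.2193, 0.4334]
ee_rot: [-3.129, -0.52, 1.872]
wrist_force: [-0.1, 0.7, -0.1]
width: 0.0239
finger_force: 30.0
```

```bash
python3 f.py
cat > back.py <<'E'
from n import *
import sys
P={n:eyes.snapshot(n) for n in("scene","top")}
c=np.zeros((540,800,3),np.uint8)
for i,n in enumerate(P):
    x,y=(proj(P[n],lh)-[20,27]).round().astype(int)
    c[:,i*400:i*400+400]=cv2.resize(P[n]["color"][y:y+54,x:x+40,::-1],(400,540),interpolation=2)
    print(x,y)
cv2.imwrite("pics/l3.png",c)
A=cur()
# above holder: key upright. yaw 73deg tool as at pick
C=pose([.4832,.2998,.415],[np.pi,0,1.274]);rel(A,C)
V1=pose([.60,-.10,.52],A[:3,:3]);V2=pose([.4832,.2,.50],C[:3,:3])
rel(A,V1,"A-V1");screw(V1,V2,10);rel(V2,C,"V2-C")
E
python3 back.py
```

```text
F tool [0.61 0.13 0.41] M tool [ 0.031 -0.316  0.057] [-0.47  0.56  0.75  0.43  2.18 -0.59] 0.023946376730880528
275 257
322 207
 shift mm [467.8 -16.2 287.5] turn rad [-0.175 -0.504  0.587]
A-V1 shift mm [160.3 -28.2 -12.1] turn rad [ 0. -0.  0.]
10 rows of [29.2, -10.6, 11.2, -0.0175, -0.0504, 0.0587]
V2-C shift mm [ 95.4 -29.2  85. ] turn rad [0. 0. 0.]
```

View pics/l3.png

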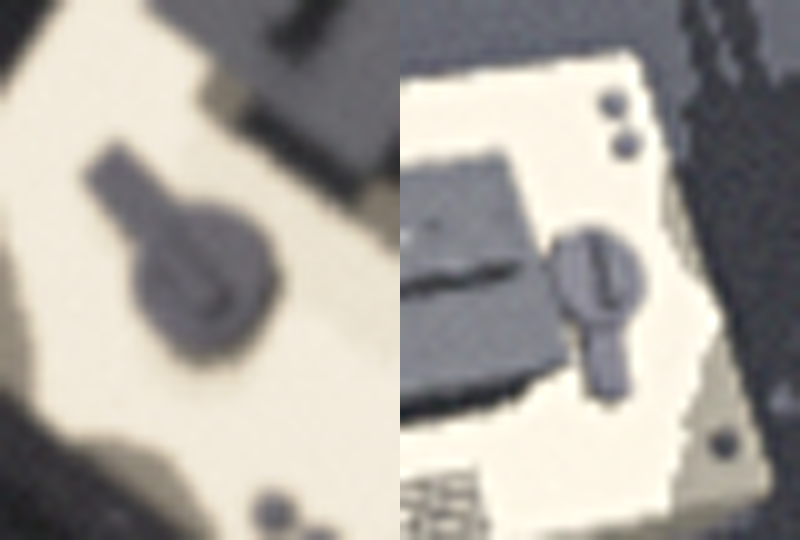

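Both crops show the wing pointing at 90° to the slope, clear of the tab: the latch is turned. Now the key goes back.

Request:
step_arm:
  commands:
    - [[53.4,-9.4,-4,0,0,0,0],[53.4,-9.4,-4,0,0,0,0],[53.4,-9.4,-4,0,0,0,0],[29.2,-10.6,11.2,-0.0175,-0.0504,0.0587,0],[29.2,-10.6,11.2,-0.0175,-0.0504,0.0587,0],[29.2,-10.6,11.2,-0.0175,-0.0504,0.0587,0],[29.2,-10.6,11.2,-0.0175,-0.0504,0.0587,0],[29.2,-10.6,11.2,-0.0175,-0.0504,0.0587,0],[29.2,-10.6,11.2,-0.0175,-0.0504,0.0587,0],[29.2,-10.6,11.2,-0.0175,-0.0504,0.0587,0],[29.2,-10.6,11.2,-0.0175,-0.0504,0.0587,0],[29.2,-10.6,11.2,-0.0175,-0.0504,0.0587,0],[29.2,-10.6,11.2,-0.0175,-0.0504,0.0587,0],[47.7,-14.6,42.5,0,0,0,0],[47.7,-14.6,42.5,0,0,0,0],[0,0,0,0,0,0,0],[0,0,0,0,0,0,0]]

```text
time: 16.73
tool_pos: [0.483, 0.2949, 0.4175]
ee_rot: [-3.14, 0.003, 1.275]
wrist_force: [0.4, -0.2, -0.2]
width: 0.024
finger_force: 30.0
```

Run:
```python
from n import *
A=cur();rel(A,pose([.4832,.2998,.2757],[np.pi,0,1.274]));print(A[:3,3])
P={n:eyes.snapshot(n) for n in("scene","top")}
X=(A@np.r_[0,0,.2677,1])[:3]
for n in P:print(n,proj(P[n],X),[(np.round(d["xy"],1).tolist(),round(d["confidence"],2)) for d in models.tip_of(P[n],"key")])
```

```text
shift mm [  5.1  -0.9 141.8] turn rad [-0.002  0.003  0.001]
[0.48297422 0.29489234 0.41754238]
scene [395.49372104 165.85025636] [([311.4, 287.9], 0.74), ([394.9, 168.6], 0.6)]
top [212.68590343 269.31618742] [([212.5, 265.4], 0.66)]
```

Request:
step_arm:
  commands:
    - [[5.1,-0.9,20,-0.002,0.003,0.001,0],[0,0,30,0,0,0,0],[0,0,0,0,0,0,0],[0,0,30,0,0,0,0],[0,0,30,0,0,0,0],[0,0,20,0,0,0,0],[0,0,8,0,0,0,0],[0,0,0,0,0,0,0],[0,0,0,0,0,0,0]]

```text
time: 18.05
tool_pos: [0.4851, 0.3003, 0.2825]
ee_rot: [3.138, -0.005, 1.272]
wrist_force: [0.7, 0.6, -0.9]
width: 0.0237
finger_force: 30.0
```

Request:
step_arm:
  commands:
    - [[0,0,3,0,0,0,0],[0,0,2,0,0,0,0],[0,0,1,0,0,0,0],[0,0,0,0,0,0,0]]

```text
time: 18.55
tool_pos: [0.4847, 0.3002, 0.2762]
ee_rot: [3.139, -0.003, 1.273]
wrist_force: [-1.6, -0.9, 5.6]
width: 0.0239
finger_force: 30.0
```

Request:
step_arm:
  commands:
    - [[0,0,0,0,0,0,40],[0,0,0,0,0,0,60],[0,0,0,0,0,0,60],[0,0,-20,0,0,0,60],[0,0,-40,0,0,0,60],[0,0,-50,0,0,0,45],[0,0,-50,0,0,0,45],[0,0,0,0,0,0,45],[0,0,0,0,0,0,45]]

```text
time: 19.68
tool_pos: [0.4842, 0.2999, 0.4338]
ee_rot: [3.141, -0.002, 1.273]
wrist_force: [-0.3, -0.4, 0.2]
width: 0.0453
finger_force: 0.0
```

```bash
cat > c.py <<'E'
from n import *
def cg(N,u=.028,v=0):
    # tool x=U,y=-V,z=-N
    Rt=np.c_[F[:,0],-F[:,1],-F[:,2]]
    return pose(lh+F@np.array([u+.05,v,N+.18-.0125]),Rt)
E
cat > c1.py <<'E'
from c import *
from fit import fit
A=cur();print(A[:3,3])
B=cg(.15);print(B[:3,3]);rel(A,B);screw(A,B,10);rel(B,cg(.0635))
sq=[np.array([a*.1,b*.085,.004]) for a,b in((-1,1),(-1,-1),(1,-1),(1,1))]
m=fit(sq,{"scene":[(182,272),(109,297),(136,374),(210,333)],"top":[(402.5,318),(462,321),(464,249.5),(405,248)]},[.49,-.3,0])
import fit as f
for n in f.P: print(n,[(np.round(d["xy"],1).tolist(),round(d["confidence"],2)) for d in models.tip_of(f.P[n],"holder")],[(np.round(d["xy"],1).tolist(),round(d["confidence"],2)) for d in models.tip_of(f.P[n],"cover_grip")],proj(f.P[n],(cg(.052)@[0,0,.18,1])[:3]))
a=f.P["scene"]["color"][165:225,365:425,::-1];bb=f.P["top"]["color"][255:295,200:240,::-1]
c=np.zeros((480,800,3),np.uint8);c[:480,:480]=cv2.resize(a,(480,480),interpolation=2);c[:320,480:]=cv2.resize(bb,(320,320),interpolation=2)
cv2.imwrite("pics/back.png",c)
E
python3 c1.py
```

```text
[0.48416783 0.29981986 0.43221119]
[ 0.63353574 -0.11441212  0.39976307]
 shift mm [-352.1  264.5   32.2] turn rad [ 0.165  0.506 -0.619]
10 rows of [-41.9, 15.9, -7.1, 0.0165, 0.0506, -0.0619]
 shift mm [ 0.   0.  86.5] turn rad [-0. -0.  0.]
[ 0.4868 -0.2937 -0.0071] deg -0.4
[[-0.1, -6.5], [-1.4, 0.8], [-3.2, 2.8], [4.5, 3.9], [-0.0, 0.9], [0.7, 0.5], [-1.7, 1.8], [-1.3, 0.3]]
scene [([388.4, 209.4], 0.86), ([430.2, 191.8], 0.69)] [([345.3, 166.9], 0.96), ([309.9, 250.8], 0.88), ([426.5, 251.8], 0.78), ([160.0, 320.4], 0.18)] [310.16785198 247.24018987]
top [([221.6, 272.8], 0.72)] [([328.0, 229.4], 0.98), ([228.1, 326.5], 0.97), ([233.7, 218.4], 0.78)] [325.14935965 232.2217772 ]
```

View pics/back.png

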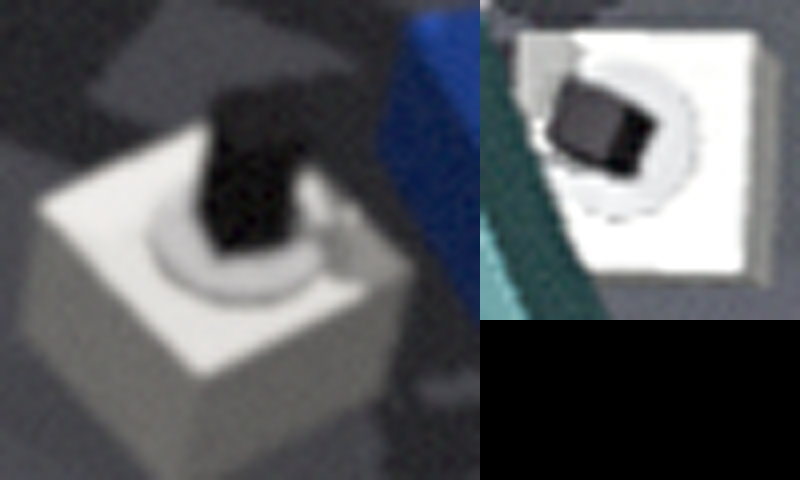

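Key is back upright, with its flange flat on the block (scene (395,195)). Next is the cover.

Request:
step_arm:
  commands:
    - [[-41.9,15.9,-7.1,0.0165,0.0506,-0.0619,45],[-41.9,15.9,-7.1,0.0165,0.0506,-0.0619,45],[-41.9,15.9,-7.1,0.0165,0.0506,-0.0619,45],[-41.9,15.9,-7.1,0.0165,0.0506,-0.0619,45],[-41.9,15.9,-7.1,0.0165,0.0506,-0.0619,45],[-41.9,15.9,-7.1,0.0165,0.0506,-0.0619,45],[-41.9,15.9,-7.1,0.0165,0.0506,-0.0619,45],[-41.9,15.9,-7.1,0.0165,0.0506,-0.0619,45],[-41.9,15.9,-7.1,0.0165,0.0506,-0.0619,45],[-41.9,15.9,-7.1,0.0165,0.0506,-0.0619,45],[0,0,0,0,0,0,45],[0,0,0,0,0,0,45]]

```text
time: 21.48
tool_pos: [0.6333, -0.1142, 0.4012]
ee_rot: [3.138, -0.525, 1.908]
wrist_force: [0.0, -0.3, 1.2]
width: 0.0449
finger_force: 0.0
```

```bash
cat > c2.py <<'E'
from c import *
A=cur();print(robot.get_obs()["joint_positions"].round(2));rel(A,cg(.0645),"to grasp")
import fit as f
o={}
for n in f.P:
    m=models.masks_of(f.P[n],"mat")[0];cs=max(cv2.findContours(m["mask"].astype(np.uint8),0,2)[0],key=cv2.contourArea)
    q=cv2.approxPolyDP(cs,6,True)[:,0].astype(float);print(n,m["confidence"],q.tolist());o[n]=q
sq=[np.array([a*.1,b*.085,.004]) for a,b in((-1,1),(-1,-1),(1,-1),(1,1))]
obs={}
for n in o:
    # match each model corner to nearest detected
    e=[proj(f.P[n],X+np.array([.487,-.295,0])) for X in sq]
    obs[n]=[min(o[n],key=lambda q:np.hypot(*(q-x))) for x in e]
f.fit(sq,obs,[.49,-.3,0])
for n in obs: f.fit(sq,{n:obs[n]},[.49,-.3,0])
E
python3 c2.py
```

```text
[-0.36  0.39  1.05  0.44  2.01 -0.57]
to grasp shift mm [-1.1 -0.1 86.6] turn rad [ 0.003 -0.002  0.001]
scene 0.72 [[183.0, 269.0], [110.0, 299.0], [131.0, 378.0], [211.0, 341.0]]
top 0.77 [[463.0, 252.0], [446.0, 251.0], [429.0, 263.0], [419.0, 318.0], [461.0, 321.0]]
[ 0.4851 -0.3053 -0.0305] deg -1.7
[[-4.9, -1.6], [-7.0, -0.7], [-5.7, 0.6], [-2.8, -0.8], [-13.2, 0.8], [4.9, 1.9], [4.0, 0.7], [-20.5, -14.6]]
[ 0.4914 -0.2962 -0.0434] deg -2.5
[[0.5, -1.2], [-1.7, -0.9], [-1.0, 0.9], [2.1, 0.4]]
[ 0.4785 -0.3233 -0.0145] deg -0.8
[[-6.3, 4.0], [11.8, 4.0], [9.6, 2.7], [-14.8, -11.6]]
```

Request:
step_arm:
  commands:
    - [[-1,0,25,0,0,0,45],[0,0,25,0,0,0,45],[0,0,20,0,0,0,45],[0,0,10,0,0,0,45],[0,0,5,0,0,0,45],[0,0,0,0,0,0,45],[0,0,0,0,0,0,45]]

```text
time: 22.55
tool_pos: [0.6201, -0.0753, 0.3283]
ee_rot: [3.136, -0.524, 1.909]
wrist_force: [0.7, -0.8, 0.1]
width: 0.0447
finger_force: 0.0
```

```bash
python3 -c "
from c import *
rel(cur(),cg(.0645));print(robot.get_obs()['wrist_force'])"
```

```text
shift mm [-0.1 -0.2  2.9] turn rad [ 0.005 -0.     0.002]
[ 0.71027438 -0.77512756  0.10424237]
```

Request:
step_arm:
  commands:
    - [[0,0,2,0,0,0,45],[0,0,0,0,0,0,30],[0,0,0,0,0,0,15],[0,0,0,0,0,0,0],[0,0,0,0,0,0,0],[0,0,0,0,0,0,0],[0,0,0,0,0,0,0]]

```text
time: 23.42
tool_pos: [0.6195, -0.0742, 0.3257]
ee_rot: [3.138, -0.524, 1.908]
wrist_force: [-0.9, -1.4, 0.2]
width: 0.0118
finger_force: 30.0
```

```bash
python3 f.py
```

```text
F tool [-0.73 -1.33 -0.67] M tool [ 0.361 -0.392 -0.009] [-0.31  0.37  1.23  0.43  1.85 -0.59] 0.011781652293145362
```

Request:
step_arm:
  commands:
    - [[0,0,-5,0,0,0,0],[0,0,-10,0,0,0,0],[0,0,-25,0,0,0,0],[0,0,-40,0,0,0,0],[0,0,-40,0,0,0,0],[0,0,0,0,0,0,0],[0,0,0,0,0,0,0]]

```text
time: 24.3
tool_pos: [0.639, -0.1307, 0.4283]
ee_rot: [3.138, -0.525, 1.908]
wrist_force: [0.2, 0.7, -0.1]
width: 0.0119
finger_force: 30.0
```

```bash
python3 f.py
cat > p.py <<'E'
from c import *
import fit as f
A=cur();B=pose([.489,-.296,.36],[np.pi,0,-.05])
rel(A,B);screw(A,B,12);screw(A,B,13)
for n in f.P: print(n,[(np.round(d["xy"],1).tolist(),round(d["confidence"],2)) for d in models.tip_of(f.P[n],"cover")],"exp",proj(f.P[n],(A@[0,0,.243,1])[:3]),"toggle",[(np.round(d["xy"],1).tolist(),round(d["confidence"],2)) for d in models.tip_of(f.P[n],"toggle_tip")])
E
python3 p.py
```

```text
F tool [0.49 0.37 0.37] M tool [ 0.049 -0.389  0.057] [-0.38  0.42  0.96  0.45  2.08 -0.56] 0.011903854117433513
 shift mm [-126.3 -196.3    4.2] turn rad [-0.513 -0.347  1.905]
12 rows of [-22.6, -2.7, -0.4, -0.0428, -0.0289, 0.1588]
13 rows of [-20.9, -2.4, -0.4, -0.0395, -0.0267, 0.1465]
scene [([296.8, 243.2], 0.75), ([338.6, 180.4], 0.68), ([401.0, 253.5], 0.63)] exp [296.96568145 239.55502136] toggle [([311.2, 256.4], 0.59)]
top [([244.7, 324.1], 0.87), ([334.0, 220.8], 0.84), ([251.7, 229.5], 0.79)] exp [338.8218006  222.66580933] toggle [([211.2, 198.4], 0.42)]
```

Request:
step_arm:
  commands:
    - [[-20.9,-2.4,-0.4,-0.0395,-0.0267,0.1465,0],[-20.9,-2.4,-0.4,-0.0395,-0.0267,0.1465,0],[-20.9,-2.4,-0.4,-0.0395,-0.0267,0.1465,0],[-20.9,-2.4,-0.4,-0.0395,-0.0267,0.1465,0],[-20.9,-2.4,-0.4,-0.0395,-0.0267,0.1465,0],[-20.9,-2.4,-0.4,-0.0395,-0.0267,0.1465,0],[-20.9,-2.4,-0.4,-0.0395,-0.0267,0.1465,0],[-20.9,-2.4,-0.4,-0.0395,-0.0267,0.1465,0],[-20.9,-2.4,-0.4,-0.0395,-0.0267,0.1465,0],[-20.9,-2.4,-0.4,-0.0395,-0.0267,0.1465,0],[-20.9,-2.4,-0.4,-0.0395,-0.0267,0.1465,0],[-20.9,-2.4,-0.4,-0.0395,-0.0267,0.1465,0],[-20.9,-2.4,-0.4,-0.0395,-0.0267,0.1465,0],[0,0,0,0,0,0,0],[0,0,0,0,0,0,0],[0,0,0,0,0,0,0]]

```text
time: 26.6
tool_pos: [0.4897, -0.2966, 0.362]
ee_rot: [3.141, -0.004, -0.049]
wrist_force: [-0.1, -0.5, 0.1]
width: 0.0118
finger_force: 30.0
```

```bash
cat > p2.py <<'E'
from c import *
import fit as f
A=cur();B=pose([.489,-.296,.248],[np.pi,0,-.05])
rel(A,B);print(robot.get_obs()["joint_positions"].round(2))
for n in f.P: print(n,[(np.round(d["xy"],1).tolist(),round(d["confidence"],2)) for d in models.tip_of(f.P[n],"cover")],"exp",proj(f.P[n],(A@[0,0,.244,1])[:3]),"mat",[np.round(d["xy"],1).tolist() for d in models.tip_of(f.P[n],"mat")],proj(f.P[n],[.489,-.296,0]))
for n in f.P: print(n,"toggle",[(np.round(d["xy"],1).tolist(),round(d["confidence"],2)) for d in models.tip_of(f.P[n],"toggle_tip")])
for th in(-.5,-.3):
  X=lh+F@np.array([.078+.026*np.sin(th),0,-.0125+.006+.026*np.cos(th)]);print(th,X,[proj(f.P[n],X) for n in f.P])
E
python3 p2.py
```

```text
shift mm [ -1.1  -0.8 114. ] turn rad [ 0.001 -0.004  0.001]
[-0.64  0.15  1.39  0.    1.6   0.98]
scene [([400.1, 250.9], 0.98), ([142.1, 295.3], 0.83), ([337.1, 178.4], 0.79), ([308.7, 254.2], 0.68)] exp [140.46292357 291.37958402] mat [[158.9, 320.7], [306.1, 204.5]] [159.04267267 318.92712618]
top [([251.8, 228.4], 0.96), ([440.4, 277.7], 0.61), ([244.4, 326.1], 0.55)] exp [445.13836254 278.00725406] mat [[433.1, 282.8]] [433.4511083  283.91412549]
scene toggle [([390.2, 208.1], 0.67), ([309.4, 258.3], 0.38), ([304.7, 203.8], 0.21)]
top toggle [([322.6, 236.5], 0.52)]
-0.5 [0.58749532 0.01758524 0.13269853] [array([310.67334962, 254.90791469]), array([324.75779193, 234.66319603])]
-0.3 [0.58646444 0.02054075 0.13684006] [array([311.7041977, 252.6837358]), array([323.60075028, 234.6420147 ])]
```

Request:
step_arm:
  commands:
    - [[-1,-0.8,40,0,-0.004,0,0],[0,0,40,0,0,0,0],[0,0,20,0,0,0,0],[0,0,4,0,0,0,0],[0,0,0,0,0,0,0],[0,0,3,0,0,0,0],[0,0,2,0,0,0,0],[0,0,0,0,0,0,0],[0,0,0,0,0,0,0]]

```text
time: 28.12
tool_pos: [0.4883, -0.296, 0.2535]
ee_rot: [3.14, -0.0, -0.05]
wrist_force: [0.1, -0.0, -1.3]
width: 0.0115
finger_force: 30.0
```

Request:
step_arm:
  commands:
    - [[0,0,1.5,0,0,0,0],[0,0,1,0,0,0,0],[0,0,0.7,0,0,0,0],[0,0,0,0,0,0,0]]

```text
time: 28.62
tool_pos: [0.4883, -0.296, 0.2499]
ee_rot: [3.14, 0.0, -0.05]
wrist_force: [0.3, 0.2, -1.0]
width: 0.0119
finger_force: 30.0
```

Request:
step_arm:
  commands:
    - [[0,0,0.7,0,0,0,0],[0,0,0.7,0,0,0,0],[0,0,0,0,0,0,0]]

```text
time: 29.0
tool_pos: [0.4883, -0.296, 0.2491]
ee_rot: [3.14, 0.0, -0.05]
wrist_force: [-1.5, 0.9, 1.7]
width: 0.012
finger_force: 30.0
```

Request:
step_arm:
  commands:
    - [[0,0,0,0,0,0,16],[0,0,0,0,0,0,24],[0,0,0,0,0,0,35],[0,0,0,0,0,0,35],[0,0,-10,0,0,0,35],[0,0,-40,0,0,0,35],[0,0,-60,0,0,0,20],[0,0,-60,0,0,0,0],[0,0,0,0,0,0,0],[0,0,0,0,0,0,0]]

```text
time: 30.25
tool_pos: [0.4882, -0.2956, 0.4188]
ee_rot: [3.14, -0.0, -0.05]
wrist_force: [0.1, -0.0, -0.4]
width: 0.001
finger_force: 0.0
```

```bash
cat > s.py <<'E'
from c import *
import fit as f
A=cur();B=cg(.039+.08,u=-.012);print(A[:3,3],B[:3,3])
rel(A,B);screw(A,B,13);rel(B,cg(.039,u=-.012))
for n in f.P: print(n,[(np.round(d["xy"],1).tolist(),round(d["confidence"],2)) for d in models.tip_of(f.P[n],"cover")],"exp",proj(f.P[n],[.4883,-.296,.004]),"toggle",[(np.round(d["xy"],1).tolist(),round(d["confidence"],2)) for d in models.tip_of(f.P[n],"toggle_tip")])
E
python3 s.py
```

```text
[ 0.48816415 -0.29562887  0.41644634] [ 0.63983963 -0.13248529  0.35291628]
 shift mm [ 143.5 -170.5   63.1] turn rad [ 0.507  0.345 -1.906]
13 rows of [18.6, 1.5, 9.5, 0.039, 0.0266, -0.1466]
 shift mm [-0.  0. 80.] turn rad [-0. -0.  0.]
scene [([403.0, 253.2], 0.86), ([334.0, 178.5], 0.82), ([159.6, 318.9], 0.65)] exp [158.37877363 317.7992131 ] toggle [([310.8, 255.5], 0.45)]
top [([241.7, 326.1], 0.78), ([253.3, 230.1], 0.73), ([341.1, 316.7], 0.58), ([431.9, 282.6], 0.57), ([281.0, 322.0], 0.24)] exp [433.80164049 283.99584524] toggle [([314.6, 240.1], 0.7), ([324.5, 233.8], 0.49)]
```

Request:
step_arm:
  commands:
    - [[18.6,1.5,9.5,0.039,0.0266,-0.1466,0],[18.6,1.5,9.5,0.039,0.0266,-0.1466,0],[18.6,1.5,9.5,0.039,0.0266,-0.1466,0],[18.6,1.5,9.5,0.039,0.0266,-0.1466,0],[18.6,1.5,9.5,0.039,0.0266,-0.1466,0],[18.6,1.5,9.5,0.039,0.0266,-0.1466,0],[18.6,1.5,9.5,0.039,0.0266,-0.1466,0],[18.6,1.5,9.5,0.039,0.0266,-0.1466,0],[18.6,1.5,9.5,0.039,0.0266,-0.1466,0],[18.6,1.5,9.5,0.039,0.0266,-0.1466,0],[18.6,1.5,9.5,0.039,0.0266,-0.1466,0],[18.6,1.5,9.5,0.039,0.0266,-0.1466,0],[18.6,1.5,9.5,0.039,0.0266,-0.1466,0],[0,0,0,0,0,0,0],[0,0,0,0,0,0,0]]

```text
time: 32.42
tool_pos: [0.6396, -0.1335, 0.3551]
ee_rot: [3.14, -0.52, 1.904]
wrist_force: [0.4, 0.6, 0.3]
width: 0.0005
finger_force: 0.0
```

```bash
python3 -c "
from c import *
rel(cur(),cg(.039,u=-.012))"
```

```text
shift mm [-0.1  0.3 82.3] turn rad [ 0.002  0.003 -0.002]
```

Request:
step_arm:
  commands:
    - [[0,0,30,0,0.003,0,0],[0,0,30,0,0,0,0],[0,0,15,0,0,0,0],[0,0,7,0,0,0,0],[0,0,0,0,0,0,0],[0,0,0,0,0,0,0],[8,0,0,0,0,0,0],[6,0,0,0,0,0,0],[5,0,0,0,0,0,0],[4,0,0,0,0,0,0],[0,0,0,0,0,0,0]]

```text
time: 33.8
tool_pos: [0.6196, -0.0751, 0.2964]
ee_rot: [3.138, -0.524, 1.908]
wrist_force: [-0.1, -0.6, -0.0]
width: 0.0007
finger_force: 0.1
```

```bash
python3 f.py; python3 -c "
from c import *
rel(cur(),cg(.039,u=.0275))"
```

```text
F tool [-0.5  -0.32 -0.23] M tool [ 0.039 -0.266  0.058] [-0.31  0.38  1.27  0.42  1.8  -0.61] 0.0007251923359927318
 shift mm [15.   0.2  0.6] turn rad [ 0.002 -0.     0.001]
```

Request:
step_arm:
  commands:
    - [[4,0,0,0,0,0,0],[4,0,0,0,0,0,0],[3,0,0,0,0,0,0],[2,0,0,0,0,0,0],[0,0,0,0,0,0,0]]

```text
time: 34.42
tool_pos: [0.6159, -0.0647, 0.3024]
ee_rot: [3.139, -0.524, 1.907]
wrist_force: [-0.3, -2.0, -1.0]
width: 0.0004
finger_force: 0.7
```

```bash
python3 f.py; python3 -c "
from c import *
rel(cur(),cg(.039,u=.0275))"
```

```text
F tool [-2.08 -1.   -0.04] M tool [ 0.064 -0.583  0.046] [-0.3   0.37  1.28  0.43  1.8  -0.6 ] 0.0004252915323897518
 shift mm [2.5 0.3 0.4] turn rad [ 0.002 -0.     0.001]
```

Pushing (about 1.5–2 N). I continue in small steps to the stop.

Request:
step_arm:
  commands:
    - [[1.5,0,0,0,0,0,0],[1.5,0,0,0,0,0,0],[0,0,0,0,0,0,0]]

```text
time: 34.8
tool_pos: [0.6153, -0.0635, 0.3034]
ee_rot: [3.14, -0.52, 1.905]
wrist_force: [2.4, -5.4, -3.6]
width: 0.0007
finger_force: 3.0
```

```bash
python3 f.py; python3 -c "
from c import *
rel(cur(),cg(.039,u=.0275))"
```

```text
F tool [-6.94  0.52  0.14] M tool [ 0.099 -1.695  0.073] [-0.29  0.37  1.28  0.43  1.8  -0.59] 0.0006579466921184931
 shift mm [0.8 0.4 0.5] turn rad [ 0.002  0.003 -0.001]
```

Request:
step_arm:
  commands:
    - [[1,0,0,0,0,0,0],[0,0,0,0,0,0,0],[-4,0,0,0,0,0,0],[-6,0,0,0,0,0,0],[0,0,-20,0,0,0,0],[0,0,-50,0,0,0,0],[0,0,-60,0,0,0,0],[0,0,-60,0,0,0,0],[-60,0,0,0,0,0,0],[-60,0,0,0,0,0,0],[0,0,0,0,0,0,0]]

```text
time: 36.17
tool_pos: [0.6835, -0.262, 0.3975]
ee_rot: [-3.136, -0.531, 1.898]
wrist_force: [-0.9, 0.8, -0.3]
width: 0.0002
finger_force: 0.0
```

Run:
```python
from c import *
P={n:eyes.snapshot(n) for n in("scene","top")}
for th in(-.5,.3,.5):
  X=lh+F@np.array([.078+.026*np.sin(th),0,-.0125+.006+.026*np.cos(th)]);print(th,[proj(P[n],X).round(1) for n in P])
for q,X in(("toggle_tip",None),("cover",[.4883,-.296,.004]),("key",[.4845,.3,.008]),("latch_head",lh)):
  for n in P: print(q,n,[(np.round(d["xy"],1).tolist(),round(d["confidence"],2)) for d in models.tip_of(P[n],q)],"exp",None if X is None else proj(P[n],X).round(1))
o=robot.get_obs();print(o["time"],o["tool_pos"],o["wrist_force"])
```

```text
-0.5 [array([310.7, 254.9]), array([324.8, 234.7])]
0.3 [array([316.2, 246.1]), array([318.6, 235.4])]
0.5 [array([317.9, 244.3]), array([316.7, 235.9])]
toggle_tip scene [([318.0, 243.3], 0.53)] exp None
toggle_tip top [] exp None
cover scene [([337.5, 179.4], 0.93), ([401.4, 251.6], 0.75), ([158.8, 321.7], 0.67), ([306.4, 206.3], 0.53)] exp [158.4 317.8]
cover top [([248.6, 230.8], 0.86), ([258.0, 193.5], 0.74), ([241.4, 325.3], 0.73)] exp [433.8 284. ]
key scene [([386.4, 207.2], 0.97), ([309.6, 288.8], 0.3)] exp [390.1 207.4]
key top [([223.9, 271.5], 0.86)] exp [222.8 275.9]
latch_head scene [([291.8, 283.0], 0.49)] exp [294.9 283.7]
latch_head top [([343.2, 235.6], 0.6)] exp [342.  233.5]
36.675 [ 0.68265056 -0.25660906  0.40566676] [ 0.4671471  -0.03067636  0.33471262]
```

The toggle tip is at scene (318,243), which matches the model for fully over at +0.5 rad. The cover is on the mat, the key is in its block, and the arm is clear.

```bash
python3 -c "
from bench import robot
print(robot.close_job())"
```

```text
the job is handed in; nothing more can be done
None
```

The job is handed in at about 37 s of the 72 s allowed: latch turned about a quarter with the key, key back upright in its block, cover right way up in the middle of the mat, and toggle pushed up the slope to its stop; no result came back from the judging.

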